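# Roll the mould half into its bay, close the mould and hold it shut

### The arm

A 7-joint arm with a two-finger parallel gripper is mounted at the origin on a cart in front of the work surface, level with it; the furniture and walls round the work are solid. World frame = base frame: x ahead of the robot, y to its left, z up, the work surface at z = 0. Lengths are in m, angles in rad, forces in N, time in s.
With the tool pointing down it reaches from about 0.4 to 0.85 m from the base axis. Payload 10.4 kg.
Tool frame: the origin (TCP) lies between the finger pads; the fingertips stand 14 mm ahead of it and the grasp point (between the pads) lies 5 mm behind it; z points along the fingers, y is the line along which they close (so a half turn about z gives the same grasp; the last joint's range is limited). The gripper opens to 87 mm and grips with 3 to 60 N. Pads are 19 mm wide; open, the fingers measure 117 mm over their backs; the gripper's body (75 mm by 190 mm) begins 51 mm behind the grasp point.
Start: joints at [-1.186, 0.332, -0.065, 1.46, 0.022, 1.35, -0.088], TCP at [0.248, 0.574, 0.208] pointing down, gripper open.
Joint ranges: [-2.6, 2.6], [-0.5, 2.12], [-1.47, 1.34], [0.16, 2.42], [-1.27, 4.41], [0.06, 2.06], [-2.6, 2.6]. Speed limits (rad/s): [2.22, 2.22, 2.79, 2.79, 3.14, 3.14, 3.14].

### API

Orientations are given as a rotation vector (axis times angle).
In Python, from cell import ctrl gives the robot as it stands.
- The arm moves only by the tool send_rows, never from a script. Its argument "rows" is a list of rows, each a list of 5 numbers: the shift along the tool's x, y, z in cm, then the turn about the tool's z in degrees, then the finger opening in cm, from 0 to 8.7. A call has 1 to 12 rows; each row is the pose to reach, as a shift and turn from the pose commanded when the call began, along the tool's axes at that moment; what a row does not reach only later rows make up. A row lasts 1/10 s, in which the tool goes at most 50 mm and 8.59 degrees, less where a joint would pass 70% of its speed; a pose out of reach is approached as far as the arm can. A call with a gripper value outside its range is refused whole. The fingers move at their own pace and stop on an object; the grip force is fixed at half the most. Time passes only in rows, so rows that repeat a pose let the fingers close. It gives the time, the measured TCP pose, the force, the opening and the grip force at its end, in the units of the state.
- ctrl.observe(): the state, without advancing time (a new reading comes with each control period).
- ctrl.camera(name): name is "scene" or "top" or "wrist"; returns a dict with "image" (420x560x3 uint8, red, green, blue), "range_z" (420x560 float32, m along the optical axis (not along the pixel's ray), 0 where there is no reading), "mtx" (3x3 intrinsics, pixels), "k1" (the pictures are not rectified: a ray, as slopes to the right and down, at radius r is drawn at 1 + k1 r^2 times it, then the intrinsics apply), "R" (3x3) and "t" (3): a world point X has camera coordinates R X + t. Camera axes: x right, y down, z forward; pixel columns grow to the right and rows downward; lengths in m; the calibration is good to about 2 mm. A picture is of the moment at which its call begins.
- ctrl.finish_job(): hands the job in; it is judged then, once.
The state is a dict: "time": time; "qpos": joint angles; "joint_velocities": joint speeds; "joint_torque": joint torques, N m; "ee_pos": TCP position; "ee_rot": TCP orientation; "force": force on the tool from outside, world axes, zero at the start; "ft_torque": the same for the moment, N m; "gripper_width": finger opening in m; "finger_force": force on a finger pad.
Only numpy, scipy, OpenCV 4.12 (cv2) and the standard library are available. Lean on these libraries where they do the work, as an engineer would, in place of code of your own. Each camera call takes 0.05 s, during which the arm holds its last target. There are 200 camera calls.

### The job

Push the lower mould half along the rollers until it has dropped fully home in the bay against the end stop. Then fetch the upper mould half, fit it over both dowels and press it down against the spring until the two halves are fully closed; finish while still holding the pair pressed shut, without letting go. Do not disturb the jar or the beaker.

Things in the scene. Friction and masses are not known exactly. Their poses are not given: they have to be found in the camera images.
- roller_track: Fixed aluminium roller track, 268 mm long, 86 mm wide. Origin on the worktop under the centre of its bay; x = direction of travel, from the roller end (x = -205 mm) to the end stop. Six free-turning 20 mm rollers lie across it from x = -188 to -58 mm, tops 35 mm above the worktop. Two side channels, 44 mm high, 64 mm apart inside, guide the lower half with 2 mm clear on each side.
- bay (a point): Centre of the bay, on its flat steel bed 33 mm above the worktop; axes as the track's. The bay ends at the end stop, a plate 55 mm high whose face is at x = +51 mm. Fully home, the lower half's origin lies here within about 3 mm and its rear edge has dropped 2 mm behind the last roller.
- lower_half: Loose aluminium block 100 (x) x 60 (y) x 35 (z) mm, 0.8 kg; origin at the centre of its underside, x along the track. Starts on the rollers, 115 to 140 mm short of the bay. On top stand two dark steel dowels, 10 mm thick, 24 mm tall (last 6 mm tapered to 4 mm), at (x, y) = (+36, +18) and (-36, -18) mm; between them a white ejector pad 30 mm across.
- ejector (a joint): Spring-loaded ejector pad in the middle of the lower half: 0 = up, standing 6 mm proud of the parting face; 0.006 = pressed flush (m). It pushes up with 5.4 N when up and 9 N when flush, so the upper half's own weight does not close the mould.
- upper_half: Loose aluminium plate 100 (x) x 60 (y) x 18 (z) mm, 0.3 kg, on the worktop; origin at the centre of its underside. Two 12 mm through holes at (x, y) = (+36, +18) and (-36, -18) mm; a half turn fits equally. On top, centred, a black bar handle 60 mm long (x), 22 mm wide (y), its top 50 mm above the underside. Closed, its underside lies 35 mm above the lower half's underside.
- monitor_a: Black flat computer screen standing on the worktop left of the work, 0.42 m wide (y) and 0.41 m high, its front 0.04 m nearer the robot than its origin; round foot 0.2 m across; fixed. Keep the arm on the near side of it. Origin under its foot.
- jar_2: Small white sample jar with a blue cap, 46 mm across, 70 mm tall, beside the track; leave alone. Origin at the centre of its underside.
- beaker: Plastic beaker, 57 mm across, 70 mm tall, beside the far end of the track; leave alone. Origin at the centre of its underside.
Not all that is in view belongs to the job. Leave any orange or pink look-alike of the lower_half alone.

How it is judged:
By the outcome, as a careful person would: the job done as asked, in the order asked, and still so for the second after the job is handed in, while the arm keeps its last pose, push and grip.
It also fails if it takes over 61 s, if anything falls off the work surface, if the arm or the gripper's body presses on something with over 40 N, if the wrist force passes 120 N, or if a joint passes its speed limit or range.

## Working session

There is one attempt and no reset: what is moved stays moved. The work goes in short steps, Python scripts to look and compute and a tool call to move; the robot and the scene stay as the last step left them, time stands still between calls to the robot, and variables do not carry over. Pictures are saved under pics/ and viewed, at most 10 in all, crops included, and the job is handed in when it is done.

Besides the shell and the picture viewer there is one more tool, called after "Request:" as a command line: name --pt "numbers of a row" for each row, then --argument value for the rest. send_rows: Moves the arm, as the interface text tells. Its arguments: {"type":"object","properties":{"rows":{"type":"array","items":{"type":"array","items":{"type":"number"}}}},"required":["rows"]}

```bash
mkdir -p pics
cat > h.py <<'E'
import numpy as np, cv2
from cell import ctrl
def grab(n):
    c=ctrl.camera(n); return c
def cloud(c):
    h,w=c["range_z"].shape; v,u=np.mgrid[:h,:w]
    return pts(c,u.ravel(),v.ravel(),c["range_z"].ravel()).reshape(h,w,3)
def slopes(c,u,v):
    K=np.array(c["mtx"]); k=c["k1"]
    d=np.stack([(np.asarray(u,float)-K[0,2])/K[0,0],(np.asarray(v,float)-K[1,2])/K[1,1]],-1)
    s=d.copy()
    for _ in range(10): s=d/(1+k*(s**2).sum(-1,keepdims=True))
    return s
def pts(c,u,v,z):
    s=slopes(c,u,v); z=np.asarray(z)[...,None]
    return (np.concatenate([s*z,z],-1)-c["t"])@np.array(c["R"])
def onplane(c,u,v,h):
    s=slopes(c,u,v); R=np.array(c["R"])
    d=np.concatenate([s,np.ones(s.shape[:-1]+(1,))],-1)@R; o=-R.T@np.array(c["t"])
    return o+d*((h-o[2])/d[...,2])[...,None]
def save(c,f,crop=None,s=1):
    im=c["image"][...,::-1]
    if crop: a,b,e,d=crop; im=im[b:d,a:e]
    cv2.imwrite("pics/"+f,cv2.resize(im,None,fx=s,fy=s,interpolation=cv2.INTER_CUBIC))
E
python3 - <<'E'
from h import *
import pickle
d={n:grab(n) for n in("scene","top")}
pickle.dump(d,open("d.pkl","wb"))
save(d["top"],"top.png",s=1.4); save(d["scene"],"scene.png",s=1.4)
for n in d: print(n,-np.array(d[n]["R"]).T@d[n]["t"],np.array(d[n]["R"])[2])
o=ctrl.observe();print(o)
E
```

```text
scene [-0.070628   -0.39443501  0.98178492] [ 0.59021427  0.26179442 -0.76361692]
top [ 0.43893941 -0.08705568  1.05713933] [ 0.15387963 -0.0164894  -0.987952  ]
{'time': 0.1, 'qpos': array([-1.18556628,  0.33282287, -0.06467669,  1.46085712,  0.02159334,
        1.34989165, -0.08849514]), 'joint_velocities': array([ 2.28113690e-04, -6.66371237e-04,  7.49485590e-04, -2.99582592e-03,
        8.85980025e-04,  6.75795420e-05,  7.55468265e-04]), 'joint_torque': array([ 2.10200451e-03, -6.24538922e+01,  2.50116969e-02, -3.90719926e+01,
       -6.15523523e-02,  3.66361847e-02,  4.62425805e-05]), 'ee_pos': array([0.24775683, 0.57339946, 0.20702468]), 'ee_rot': array([-6.36145539e-01, -3.07630418e+00,  1.99159922e-03]), 'force': array([-0.50619228, -0.28258752, -0.32666476]), 'ft_torque': array([-0.04864275,  0.0044081 ,  0.02564164]), 'finger_force': 0.0, 'gripper_width': 0.08701720145819629}
```

View pics/top.png

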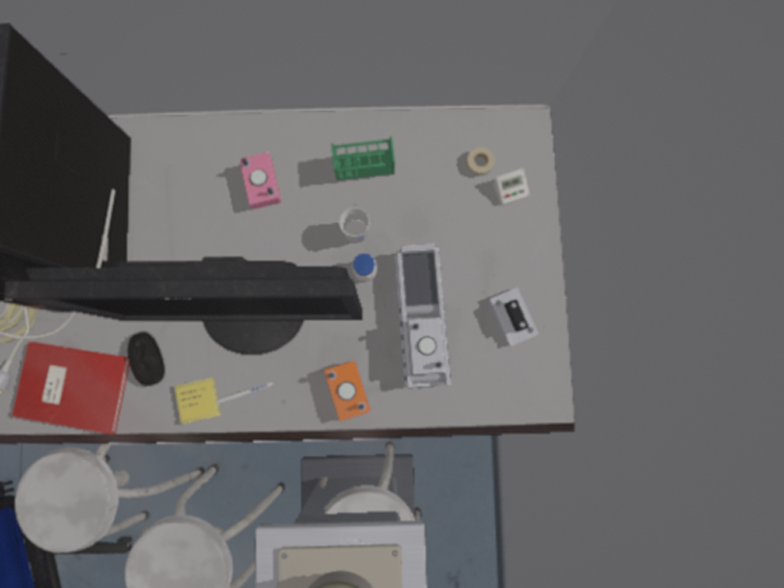

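View pics/scene.png

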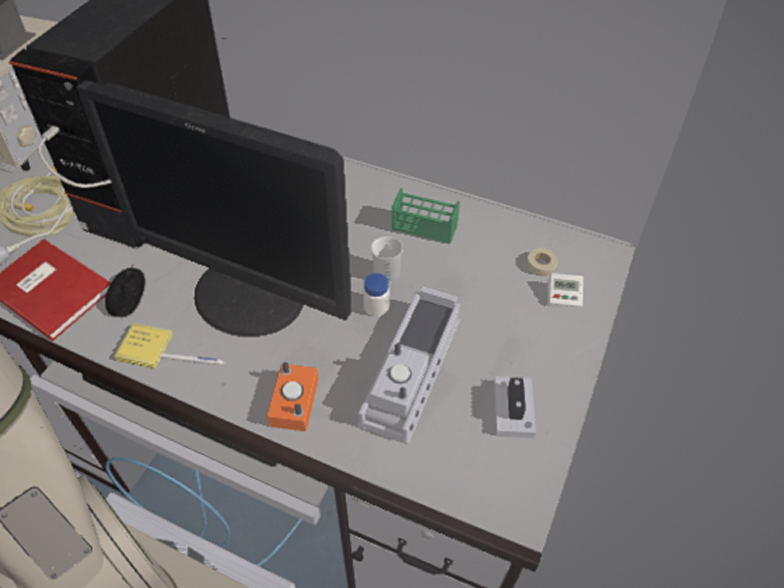

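Top view (shown at 1.4x): the aluminium lower half is in the track at about (427,345). The end stop is at (418,247) and the upper half is at (514,317). The look-alikes are orange at (347,390) and pink at (259,178). Only the grey one in the track fits the description. The jar is at (363,266) and the beaker at (355,222).

```bash
cat > m.py <<'E'
from h import *
import pickle
d=pickle.load(open("d.pkl","rb"))
def rect(P,lo,hi):
    q=P[(P[:,2]>lo)&(P[:,2]<hi)]
    r=cv2.minAreaRect((q[:,:2]*1000).astype(np.float32)); return len(q),np.round(r[0],1),np.round(r[1],1),round(r[2],1),round(q[:,2].mean(),4)
for n,L,U in(("top",(275,165,330,285),(340,195,390,255)),("scene",(250,200,335,320),(345,260,390,315))):
    c=d[n]; X=cloud(c)
    for nm,(a,b,e,f),bands in(("track",L,((.038,.048),(.049,.059),(.064,.074),(.074,.078),(.085,.096))),("upper",U,((.013,.023),(.044,.054)))):
        P=X[b:f,a:e].reshape(-1,3)
        for lo,hi in bands:
            try: print(n,nm,lo,hi,*rect(P,lo,hi))
            except Exception as ex: print(n,nm,lo,"none")
c=d["top"]; 
X=cloud(c)
for nm,uv in dict(bed=(300,200),lowertop=(295,245),jar=(260,190),beaker=(253,160),mon=(255,205),monL=(20,210),bench=(200,300),up=(362,240)).items(): print(nm,X[uv[1],uv[0]].round(3))
# pad: bright low-sat blob
im=c["image"]
cv2.imwrite("pics/crop.png",cv2.resize(im[160:290,230:400,::-1],None,fx=4.5,fy=4.5,interpolation=cv2.INTER_CUBIC))
E
python3 m.py
```

```text
top track 0.038 0.048 621 [ 538.6 -168.6] [260.1  80.4] 2.7 0.0435
top track 0.049 0.059 121 [ 548.6 -165.7] [254.3  62.4] 2.0 0.0544
top track 0.064 0.074 786 [ 481.6 -171.4] [99.9 60.1] 2.5 0.0697
top track 0.074 0.078 86 [ 485.8 -165.9] [53.9 27.6] 51.4 0.076
top track 0.085 0.096 25 [ 481.3 -171.5] [89.7  7.7] 29.4 0.0903
top upper 0.013 0.023 553 [ 535.8 -348.7] [100.6  62.1] 20.9 0.018
top upper 0.044 0.054 184 [ 535.8 -349.2] [59.6 22.9] 20.2 0.0494
scene track 0.038 0.048 857 [ 537.9 -130. ] [265.2 162.5] 4.7 0.0435
scene track 0.049 0.059 290 [ 549.1 -154.8] [247.7 163.6] 20.5 0.054
scene track 0.064 0.074 1083 [ 544.1 -136.5] [255.1  92.2] 28.2 0.0698
scene track 0.074 0.078 120 [ 539.9 -147.3] [221.   67.1] 30.3 0.0757
scene track 0.085 0.096 39 [ 510.5 -132.2] [176.8  41.1] 52.5 0.0901
scene upper 0.013 0.023 725 [ 536.2 -346.4] [102.4  61.7] 21.1 0.0182
scene upper 0.044 0.054 242 [ 535.8 -345.7] [62.2 22.5] 22.1 0.05
bed [ 0.609 -0.168  0.031]
lowertop [ 0.487 -0.148  0.068]
jar [ 0.632 -0.061  0.071]
beaker [ 0.732 -0.041  0.003]
mon [ 0.603 -0.044 -0.   ]
monL [0.541 0.351 0.406]
bench [0.348 0.108 0.001]
up [ 0.498 -0.334  0.016]
```

View pics/crop.png

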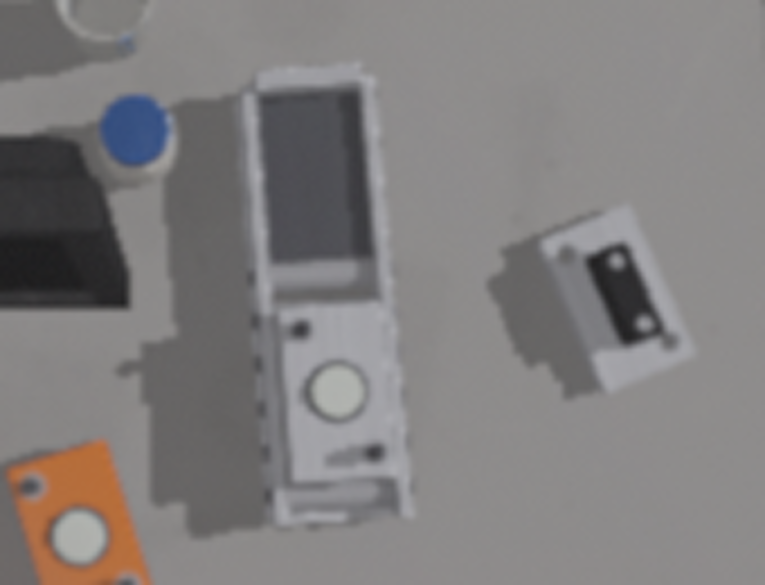

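The crop confirms both parts. The lower half is the grey block with its front-left dowel at (300,328) and rear-right dowel at (375,452). The upper half is at (618,297), with holes at (568,252) and (672,340), so its yaw is about +20.7° and no half turn is needed.

```bash
cat >> h.py <<'E'
def go(x,y,z,yaw,base=None):
    """shift (tool cm) + turn deg from current (measured or base [x,y,z,yaw]) pose to world target; yaw=angle of tool y (deg)"""
    from scipy.spatial.transform import Rotation as Ro
    o=ctrl.observe(); R=Ro.from_rotvec(o["ee_rot"]).as_matrix(); p=o["ee_pos"]
    cy=np.degrees(np.arctan2(R[1,1],R[0,1]))
    t=-(yaw-cy); t=(t+180)%360-180
    print("now",p.round(4),"yaw",round(cy,2),"tilt",R[2].round(4),"F",o["force"].round(1),"t",o["time"],"w",round(o["gripper_width"],4),"q",o["qpos"].round(2))
    print(" -> ",(R.T@(np.array([x,y,z])-p)*100).round(2),"turn",round(t,1))
E
python3 - <<'E'
from h import *
import pickle
d=pickle.load(open("d.pkl","rb"))
for n in d:
    P=cloud(d[n]).reshape(-1,3); P=P[(P[:,2]>.1)&(P[:,2]<.45)&(P[:,1]<.42)&(P[:,0]>.35)&(P[:,0]<.8)&(P[:,1]>-.3)]
    for lo,hi in((.1,.2),(.2,.3),(.3,.38),(.38,.44)):
        q=P[(P[:,2]>lo)&(P[:,2]<hi)]
        if len(q): print(n,lo,len(q),np.percentile(q,[0.5,50,99.5],axis=0).round(3).tolist())
for p in((.33,.33,.21,66.6),(.37,.12,.21,40),(.38,-.174,.2,2.5)): go(*p)
E
```

```text
scene 0.1 4934 [[0.529, -0.055, 0.101], [0.541, 0.144, 0.148], [0.549, 0.382, 0.199]]
scene 0.2 5657 [[0.53, -0.055, 0.201], [0.542, 0.147, 0.253], [0.783, 0.42, 0.299]]
scene 0.3 5955 [[0.53, -0.054, 0.3], [0.542, 0.168, 0.343], [0.773, 0.42, 0.38]]
scene 0.38 3856 [[0.53, -0.054, 0.38], [0.541, 0.157, 0.401], [0.752, 0.42, 0.411]]
top 0.1 2924 [[0.53, -0.056, 0.101], [0.628, 0.368, 0.149], [0.798, 0.42, 0.199]]
top 0.2 3566 [[0.529, -0.055, 0.201], [0.641, 0.415, 0.252], [0.798, 0.42, 0.3]]
top 0.3 3943 [[0.53, -0.055, 0.301], [0.638, 0.415, 0.333], [0.799, 0.42, 0.38]]
top 0.38 5821 [[0.53, -0.053, 0.381], [0.551, 0.166, 0.405], [0.786, 0.419, 0.41]]
now [0.2478 0.5734 0.207 ] yaw 66.63 tilt [-1.0e-04 -1.3e-03 -1.0e+00] F [-0.5 -0.3 -0.3] t 0.1 w 0.087 q [-1.19  0.33 -0.06  1.46  0.02  1.35 -0.09]
 ->  [-17.2  -19.08  -0.27] turn 0.0
now [0.2478 0.5734 0.207 ] yaw 66.63 tilt [-1.0e-04 -1.3e-03 -1.0e+00] F [-0.5 -0.3 -0.3] t 0.1 w 0.087 q [-1.19  0.33 -0.06  1.46  0.02  1.35 -0.09]
 ->  [-29.2  -36.77  -0.25] turn 26.6
now [0.2478 0.5734 0.207 ] yaw 66.63 tilt [-1.0e-04 -1.3e-03 -1.0e+00] F [-0.5 -0.3 -0.3] t 0.1 w 0.087 q [-1.19  0.33 -0.06  1.46  0.02  1.35 -0.09]
 ->  [-41.78 -63.36   0.79] turn 64.1
```

Request:
send_rows --pt "-17.2 -19.1 0 0 0" --pt "-17.2 -19.1 0 0 0" --pt "-17.2 -19.1 0 0 0" --pt "-17.2 -19.1 0 0 0" --pt "-17.2 -19.1 0 0 0" --pt "-17.2 -19.1 0 0 0" --pt "-29.2 -36.8 0 26 0" --pt "-29.2 -36.8 0 26 0" --pt "-29.2 -36.8 0 26 0" --pt "-29.2 -36.8 0 26 0" --pt "-29.2 -36.8 0 26 0" --pt "-29.2 -36.8 0 26 0"

```text
time: 1.3
ee_pos: [0.3703, 0.1188, 0.2078]
ee_rot: [-1.316, -2.852, -0.001]
force: [-0.5, 0.3, 0.0]
gripper_width: 0.0029
finger_force: 0.0
```

```bash
python3 -c "
from h import *
go(.385,-.175,.12,2.5)"
```

```text
now [0.3703 0.1188 0.2078] yaw 40.46 tilt [ 5.e-04  6.e-04 -1.e+00] F [-0.5  0.3  0. ] t 1.3 w 0.0029 q [-0.73 -0.23  0.27  2.04  0.06  1.32  0.22]
 ->  [-23.31 -17.95   8.76] turn 38.0
```

Request:
send_rows --pt "-23.3 -18 4 38 0" --pt "-23.3 -18 4 38 0" --pt "-23.3 -18 4 38 0" --pt "-23.3 -18 4 38 0" --pt "-23.3 -18 4 38 0" --pt "-23.3 -18 4 38 0" --pt "-23.3 -18 8.8 38 0" --pt "-23.3 -18 8.8 38 0" --pt "-23.3 -18 14.4 38 0" --pt "-23.3 -18 14.4 38 0" --pt "-23.3 -18 14.4 38 0" --pt "-23.3 -18 14.4 38 0"

```text
time: 2.5
ee_pos: [0.3865, -0.1733, 0.0656]
ee_rot: [2.167, 2.273, 0.002]
force: [0.9, 0.3, 0.4]
gripper_width: 0.0003
finger_force: 0.0
```

```bash
python3 -c "
from h import *
go(.544,-.1685,.064,2.5)"
```

```text
now [ 0.3865 -0.1733  0.0656] yaw 2.72 tilt [-0.      0.0016 -1.    ] F [0.9 0.3 0.4] t 2.5 w 0.0003 q [-0.42  0.    0.74  2.16 -0.    0.97  0.38]
 ->  [-0.27 15.75  0.19] turn 0.2
```

Request:
send_rows --pt "-0.2 1.5 0.2 0 0" --pt "-0.2 3 0.2 0 0" --pt "-0.2 3.7 0.2 0 0" --pt "-0.2 4.4 0.2 0 0" --pt "-0.2 5.1 0.2 0 0" --pt "-0.2 5.8 0.2 0 0" --pt "-0.2 6.5 0.2 0 0" --pt "-0.2 7.2 0.2 0 0" --pt "-0.2 7.9 0.2 0 0" --pt "-0.2 8.6 0.2 0 0" --pt "-0.2 9.3 0.2 0 0" --pt "-0.2 10 0.2 0 0"

```text
time: 3.7
ee_pos: [0.4856, -0.1713, 0.0617]
ee_rot: [-2.17, -2.272, 0.0]
force: [-0.6, -0.9, 1.7]
gripper_width: 0.0008
finger_force: 0.9
```

Request:
send_rows --pt "0 0.6 0 0 0" --pt "0 1.2 0 0 0" --pt "0 1.8 0 0 0" --pt "0 2.4 0 0 0" --pt "0 2.9 0 0 0" --pt "0 3.4 0 0 0" --pt "0 3.9 0 0 0" --pt "0 4.4 0 0 0" --pt "0 4.8 0 0 0" --pt "0 5.1 0 0 0" --pt "0 5.1 0 0 0"

```text
time: 4.8
ee_pos: [0.5364, -0.1689, 0.0617]
ee_rot: [2.17, 2.272, -0.0]
force: [-0.1, 0.2, 0.7]
gripper_width: 0.0008
finger_force: 0.0
```

```bash
cat > look.py <<'E'
from h import *
import sys
go(.544,-.1685,.064,2.5)
c=grab("top"); X=cloud(c); P=X[150:290,270:335].reshape(-1,3)
for lo,hi in((.064,.073),(.085,.096)):
    q=P[(P[:,2]>lo)&(P[:,2]<hi)&(P[:,0]>.5)]
    if len(q): r=cv2.minAreaRect((q[:,:2]*1000).astype(np.float32)); print(lo,len(q),np.round(r[0],1),np.round(r[1],1),round(r[2],1),q[:,2].mean().round(4))
save(c,sys.argv[1],(230,140,400,290),4.5)
E
python3 look.py a.png
```

```text
now [ 0.5364 -0.1689  0.0617] yaw 2.65 tilt [-0.  0. -1.] F [-0.1  0.2  0.7] t 4.8 w 0.0008 q [-0.35  0.38  0.69  1.83 -0.28  1.03  0.5 ]
 ->  [ 0.    0.76 -0.23] turn 0.1
```

Request:
send_rows --pt "0 0.2 0 0 0" --pt "0 0.4 0 0 0" --pt "0 0.6 0 0 0" --pt "0 0.8 0 0 0" --pt "0 0.8 0 0 0"

```text
time: 5.35
ee_pos: [0.5443, -0.1685, 0.0617]
ee_rot: [2.169, 2.272, 0.0]
force: [0.4, 0.1, -1.0]
gripper_width: 0.0005
finger_force: 0.0
```

```bash
python3 look.py b.png
```

```text
now [ 0.5443 -0.1685  0.0617] yaw 2.65 tilt [-0.e+00  2.e-04 -1.e+00] F [ 0.4  0.1 -1. ] t 5.35 w 0.0005 q [-0.34  0.4   0.68  1.81 -0.29  1.04  0.5 ]
 ->  [ 0.   -0.03 -0.23] turn 0.1
```

View pics/b.png

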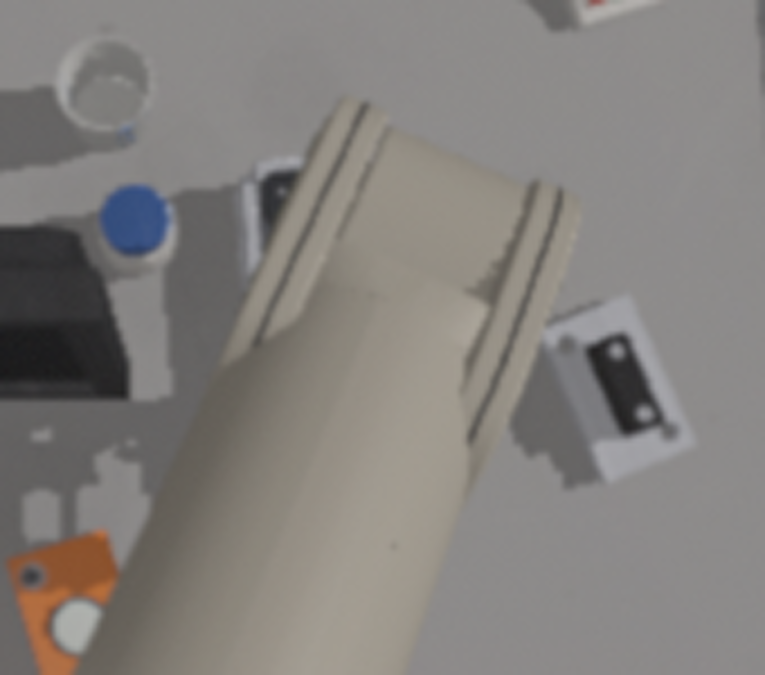

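The arm hides the block in this view. The bay bed near (280,190) still looks dark and empty. I'll keep nudging and watch the force.

Request:
send_rows --pt "0 0.2 0 0 0" --pt "0 0.4 0 0 0" --pt "0 0.6 0 0 0" --pt "0 0.6 0 0 0"

```text
time: 5.8
ee_pos: [0.5503, -0.1682, 0.0617]
ee_rot: [2.169, 2.272, 0.0]
force: [0.4, 0.7, -0.7]
gripper_width: 0.0006
finger_force: 0.0
```

Run:
```python
from h import *
go(.544,-.1685,.064,2.5)
for n in("scene","wrist"):
    c=grab(n); X=cloud(c)
    m=(X[...,2]>.064)&(X[...,2]<.073)&(abs(X[...,1]+.167)<.04)&(X[...,0]>.5)&(X[...,0]<.68)
    if m.sum()>20:
        q=X[m]; print(n,m.sum(),q.min(0).round(4),q.max(0).round(4),np.median(q[:,2]).round(4))
    im=c["image"].copy(); save(c,n+"1.png",None if n=="wrist" else (220,150,360,320),1 if n=="wrist" else 3)
a=cv2.imread("pics/wrist1.png");b=cv2.imread("pics/scene1.png");h=420
b=cv2.resize(b,(int(b.shape[1]*h/b.shape[0]),h)); out=np.hstack([a,b]); s=min(1,800/out.shape[1]); cv2.imwrite("pics/c.png",cv2.resize(out,None,fx=s,fy=s))
```

```text
now [ 0.5503 -0.1682  0.0617] yaw 2.65 tilt [-0.e+00  1.e-04 -1.e+00] F [ 0.4  0.7 -0.7] t 5.8 w 0.0006 q [-0.34  0.41  0.68  1.79 -0.3   1.04  0.5 ]
 ->  [ 0.   -0.63 -0.23] turn 0.1
scene 166 [ 0.5    -0.1986  0.0645] [ 0.5351 -0.1381  0.0729] 0.0697
wrist 3727 [ 0.5    -0.1661  0.064 ] [ 0.5366 -0.1371  0.073 ] 0.0689
```

View pics/c.png

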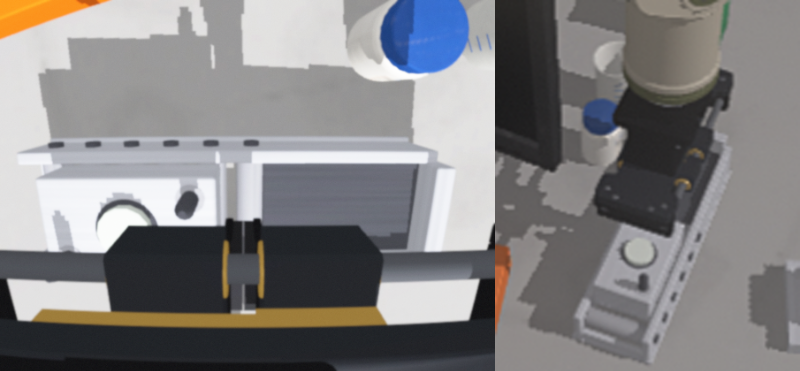

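The wrist view shows the block at the left, with its pad at (125,225) and its front dowel at (190,200). That puts it on the robot side of the fingers at (240,260), which is unexpected. I'll check with numbers before moving.

Run:
```python
from h import *
for n in("scene","wrist"):
    c=grab(n); X=cloud(c); P=X.reshape(-1,3); P=P[c["range_z"].ravel()>0]
    d=P[:,:2]-[.6095,-.1655]; a=np.radians(2.55); lx=d@[np.cos(a),np.sin(a)]; ly=d@[-np.sin(a),np.cos(a)]
    for y0,y1 in((-.028,-.02),(-.009,.009),(.02,.028)):
        print(n,y0)
        for x in np.arange(-.21,.07,.01):
            m=(lx>=x)&(lx<x+.01)&(ly>y0)&(ly<y1)&(P[:,2]<.13)
            if m.sum(): print("  ",round(x*1000),m.sum(),(np.percentile(P[m,2],[5,50,95])*1000).round(0),end=";")
        print()
    print(R:=np.array(c["R"])[2],-np.array(c["R"]).T@c["t"])
```

```text
scene -0.028
   -210 21 [-1.  1. 18.];   -200 29 [ 2. 22. 34.];   -190 19 [ 2. 33. 37.];   -180 39 [33. 54. 68.];   -170 27 [25. 70. 84.];   -160 21 [ 3. 69. 87.];   -150 18 [61. 70. 73.];   -140 16 [49. 69. 71.];   -130 16 [68. 70. 72.];   -120 14 [29. 69. 74.];   -110 16 [61. 70. 73.];   -100 14 [66. 70. 72.];   -90 16 [42. 68. 72.];   -80 8 [64. 69. 72.];   -70 4 [22. 25. 30.];   -60 9 [32. 35. 36.];   -50 10 [13. 33. 36.];   -40 15 [30. 34. 36.];   -30 13 [31. 34. 37.];   -20 11 [31. 34. 34.];   -10 11 [29. 34. 36.];   0 12 [30. 33. 35.];   10 12 [31. 33. 36.];   20 12 [31. 34. 36.];   30 12 [31. 34. 37.];   40 13 [31. 33. 36.];   50 30 [32. 46. 57.];   60 6 [52. 55. 56.];
scene -0.009
   -210 52 [-1.  2. 21.];   -200 69 [ 4. 23. 33.];   -190 43 [-0. 34. 36.];   -180 83 [32. 55. 71.];   -170 38 [24. 70. 71.];   -160 45 [ 0. 69. 71.];   -150 38 [67. 70. 73.];   -140 40 [70. 74. 78.];   -130 35 [73. 77. 78.];   -120 30 [73. 76. 78.];   -110 23 [68. 71. 75.];   -100 14 [67. 69. 71.];   -60 3 [88. 91. 95.];   -40 1 [36. 36. 36.];   -30 3 [30. 31. 34.];   -20 3 [32. 34. 36.];
scene 0.
[... 1289 characters left out ...]
  -180 47 [68. 69. 69.];   -170 302 [68. 69. 70.];   -160 317 [68. 69. 70.];   -150 315 [68. 69. 70.];   -140 314 [68. 69. 70.];   -130 341 [68. 69. 70.];   -120 335 [68. 69. 70.];   -110 334 [68. 69. 70.];   -100 364 [68. 69. 72.];   -90 700 [69. 78. 93.];   -80 417 [29. 68. 70.];   -70 149 [-2. 25. 30.];   -60 247 [31. 33. 35.];   -50 250 [31. 32. 33.];   -40 235 [31. 32. 33.];   -30 244 [31. 32. 33.];   -20 238 [31. 32. 33.];   -10 237 [31. 32. 33.];   0 238 [31. 32. 33.];   10 230 [31. 32. 33.];   20 233 [31. 32. 33.];   30 232 [31. 32. 33.];   40 221 [31. 32. 33.];   50 548 [31. 42. 54.];   60 192 [53. 54. 55.];
[ 0.01260414 -0.26983803 -0.96282323] [ 0.54788039 -0.09400491  0.23758512]
```

Run:
```python
from h import *
c=grab("wrist"); X=cloud(c)
for u in(262,270,278,290):
    print(u,[(v,*(X[v,u]*1000).round(0).astype(int)) for v in range(225,360,9)])
save(c,"w2.png",(200,180,360,400),3)
```

```text
262 [(225, np.int64(543), np.int64(-172), np.int64(-1)), (234, np.int64(543), np.int64(-179), np.int64(-3)), (243, np.int64(543), np.int64(-184), np.int64(-1)), (252, np.int64(545), np.int64(-157), np.int64(83)), (261, np.int64(545), np.int64(-157), np.int64(92)), (270, np.int64(546), np.int64(-158), np.int64(98)), (279, np.int64(546), np.int64(-158), np.int64(107)), (288, np.int64(547), np.int64(-135), np.int64(159)), (297, np.int64(547), np.int64(-136), np.int64(161)), (306, np.int64(548), np.int64(-94), np.int64(238)), (315, np.int64(547), np.int64(-140), np.int64(163)), (324, np.int64(547), np.int64(-166), np.int64(125)), (333, np.int64(547), np.int64(-170), np.int64(125)), (342, np.int64(547), np.int64(-174), np.int64(124)), (351, np.int64(547), np.int64(-178), np.int64(125))]
270 [(225, np.int64(548), np.int64(-161), np.int64(31)), (234, np.int64(548), np.int64(-167), np.int64(30)), (243, np.int64(549), np.int64(-173), np.int64(29)), (252, np.int64(549), np.int64(-158), np.int64(78)), (261, np.int64(549), np.int64(-158), np.int64(89)), (270, np.int64(549), np.int64(-158), np.in
[... 1375 characters left out ...]
np.int64(33)), (243, np.int64(560), np.int64(-171), np.int64(33)), (252, np.int64(558), np.int64(-157), np.int64(81)), (261, np.int64(557), np.int64(-156), np.int64(93)), (270, np.int64(557), np.int64(-156), np.int64(102)), (279, np.int64(556), np.int64(-156), np.int64(110)), (288, np.int64(553), np.int64(-135), np.int64(158)), (297, np.int64(553), np.int64(-135), np.int64(162)), (306, np.int64(553), np.int64(-138), np.int64(162)), (315, np.int64(553), np.int64(-139), np.int64(163)), (324, np.int64(556), np.int64(-162), np.int64(131)), (333, np.int64(556), np.int64(-165), np.int64(132)), (342, np.int64(556), np.int64(-168), np.int64(132)), (351, np.int64(553), np.int64(-144), np.int64(169))]
```

View pics/w2.png

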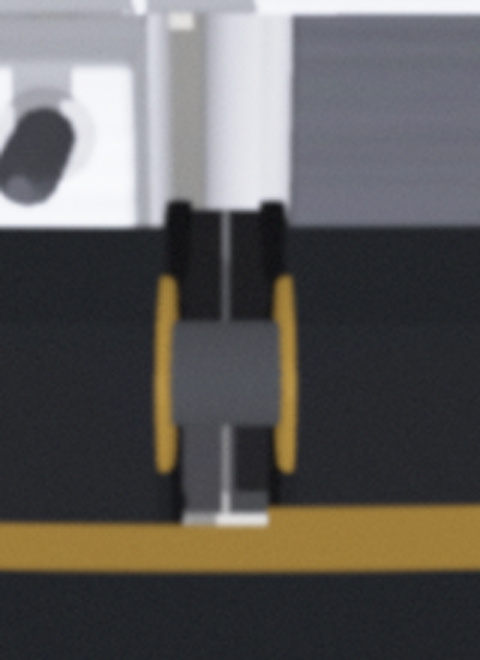

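The finger silhouette in the wrist view ends at about z = 0.076, near (225,210). The reported TCP height would put it at 0.048, so the tips passed over the block. I'll go back over it and lower behind the track, checking tip height by camera.

Request:
send_rows --pt "0 0 -5 0 0" --pt "0 0 -7 0 0" --pt "0 0 -7 0 0" --pt "0 -4 -7 0 0" --pt "0 -9 -7 0 0" --pt "0 -14 -7 0 0" --pt "0 -17 -7 0 0" --pt "0 -17 -7 0 0" --pt "0 -17 -4 0 0" --pt "0 -17 0 0 0" --pt "0 -17 2 0 0" --pt "0 -17 2 0 0"

```text
time: 7.25
ee_pos: [0.3783, -0.1758, 0.0393]
ee_rot: [-2.167, -2.27, 0.007]
force: [-0.3, -0.5, 0.9]
gripper_width: 0.0006
finger_force: 0.0
```

```bash
cat > tip.py <<'E'
from h import *
go(.544,-.1685,.064,2.5)
c=grab("wrist"); X=cloud(c)
p=ctrl.observe()["ee_pos"]
m=(abs(X[...,0]-p[0])<.012)&(abs(X[...,1]-p[1])<.0125)&(X[...,2]>p[2]-.03)
print("finger z pct",np.percentile(X[m][:,2],[0,1,3,10]).round(4),m.sum())
for u in(266,278,290): print(u,[(v,*(X[v,u]*1000).round(0).astype(int).tolist()) for v in range(230,270,4)])
E
python3 tip.py
```

```text
now [ 0.3783 -0.1758  0.0393] yaw 2.64 tilt [-6.0e-04 -5.5e-03 -1.0e+00] F [-0.3 -0.5  0.9] t 7.25 w 0.0006 q [-0.46  0.05  0.81  2.2  -0.04  0.91  0.42]
 ->  [-0.04 16.57 -2.56] turn 0.1
finger z pct [0.0522 0.0537 0.0553 0.0594] 2341
266 [(230, 374, -175, -1), (234, 374, -178, -2), (238, 374, -180, -1), (242, 374, -183, -1), (246, 374, -186, -3), (250, 375, -166, 53), (254, 375, -166, 58), (258, 375, -166, 63), (262, 376, -165, 69), (266, 376, -166, 72)]
278 [(230, 381, -175, -2), (234, 381, -177, -1), (238, 382, -180, -1), (242, 382, -182, 0), (246, 382, -185, -1), (250, 381, -165, 55), (254, 381, -166, 58), (258, 381, -165, 64), (262, 381, -166, 66), (266, 381, -165, 73)]
290 [(230, 389, -174, 0), (234, 389, -176, 0), (238, 389, -179, 0), (242, 389, -182, -1), (246, 389, -185, -2), (250, 386, -164, 57), (254, 386, -164, 62), (258, 386, -164, 66), (262, 386, -164, 71), (266, 385, -163, 76)]
```

Request:
send_rows --pt "0 0 0.5 0 0" --pt "0 2 0.5 0 0" --pt "0 4 0.5 0 0" --pt "0 4.6 0.5 0 0" --pt "0 5.2 0.5 0 0" --pt "0 5.8 0.5 0 0" --pt "0 6.4 0.5 0 0" --pt "0 7 0.5 0 0" --pt "0 7.6 0.5 0 0" --pt "0 8.2 0.5 0 0"

```text
time: 8.3
ee_pos: [0.4625, -0.1724, 0.0367]
ee_rot: [-2.17, -2.272, -0.0]
force: [-1.7, -0.9, 1.5]
gripper_width: 0.0006
finger_force: 1.0
```

```bash
cat > lk.py <<'E'
from h import *
go(.5525,-.168,.035,2.55)
for n in("scene","wrist"):
    c=grab(n); X=cloud(c); P=X.reshape(-1,3); P=P[c["range_z"].ravel()>0]
    d=P[:,:2]-[.6095,-.1655]; a=np.radians(2.55); lx=d@[np.cos(a),np.sin(a)]; ly=d@[-np.sin(a),np.cos(a)]
    for y0,y1 in((-.028,-.02),(.02,.028)):
        m=(ly>y0)&(ly<y1)&(P[:,2]>.064)&(P[:,2]<.073)&(lx>-.21)&(lx<.08)
        if m.sum()>9: print(n,y0,m.sum(),"lx range",np.percentile(lx[m],[1,99]).round(4),"z",np.median(P[m,2]).round(4))
E
python3 lk.py
```

```text
now [ 0.4625 -0.1724  0.0367] yaw 2.63 tilt [ 1.e-04 -0.e+00 -1.e+00] F [-1.7 -0.9  1.5] t 8.3 w 0.0006 q [-0.42  0.27  0.77  2.02 -0.24  0.93  0.52]
 ->  [0.02 9.01 0.17] turn 0.1
scene -0.028 58 lx range [-0.135  -0.0389] z 0.0691
wrist -0.028 1110 lx range [-0.0752 -0.0366] z 0.0689
wrist 0.02 4143 lx range [-0.1348 -0.0374] z 0.069
```

Request:
send_rows --pt "0 0.8 0 0 0" --pt "0 1.6 0 0 0" --pt "0 2.4 0 0 0" --pt "0 3.2 0 0 0" --pt "0 4 0 0 0" --pt "0 4.8 0 0 0" --pt "0 5.6 0 0 0" --pt "0 6.4 0 0 0" --pt "0 7.1 0 0 0" --pt "0 7.7 0 0 0" --pt "0 8.2 0 0 0" --pt "0 8.2 0 0 0"

```text
time: 9.6
ee_pos: [0.5451, -0.1685, 0.0369]
ee_rot: [2.169, 2.272, 0.001]
force: [-0.5, -0.3, 0.0]
gripper_width: 0.0004
finger_force: 0.0
```

```bash
python3 lk.py
```

```text
now [ 0.5451 -0.1685  0.0369] yaw 2.66 tilt [-3.0e-04  1.1e-03 -1.0e+00] F [-0.5 -0.3  0. ] t 9.6 w 0.0004 q [-0.36  0.45  0.71  1.82 -0.34  1.    0.54]
 ->  [0.01 0.74 0.19] turn 0.1
scene -0.028 50 lx range [-0.0523  0.0454] z 0.0677
wrist -0.028 1025 lx range [0.0066 0.045 ] z 0.0674
wrist 0.02 4099 lx range [-0.0532  0.044 ] z 0.0681
```

Request:
send_rows --pt "0 0.2 0 0 0" --pt "0 0.4 0 0 0" --pt "0 0.6 0 0 0" --pt "0 0.8 0 0 0"

```text
time: 10.1
ee_pos: [0.5522, -0.1681, 0.0367]
ee_rot: [-2.17, -2.272, -0.0]
force: [-2.8, -0.3, -1.2]
gripper_width: 0.0005
finger_force: 1.5
```

```bash
python3 lk.py
```

```text
now [ 0.5522 -0.1681  0.0367] yaw 2.64 tilt [ 2.e-04  0.e+00 -1.e+00] F [-2.8 -0.3 -1.2] t 10.1 w 0.0005 q [-0.36  0.46  0.71  1.81 -0.35  1.    0.54]
 ->  [0.01 0.03 0.17] turn 0.1
scene -0.028 48 lx range [-0.0478  0.0493] z 0.0682
wrist -0.028 1014 lx range [0.0144 0.0521] z 0.0669
wrist 0.02 4094 lx range [-0.046   0.0511] z 0.067
```

Contact force is small and the front edge is near 51 mm. One more gentle nudge should confirm the stop.

Request:
send_rows --pt "0 0.1 0 0 0" --pt "0 0.2 0 0 0" --pt "0 0.3 0 0 0" --pt "0 0.3 0 0 0"

```text
time: 10.6
ee_pos: [0.5549, -0.1681, 0.0367]
ee_rot: [-2.17, -2.272, 0.0]
force: [-4.6, -0.7, 2.7]
gripper_width: 0.0003
finger_force: 2.1
```

```bash
python3 lk.py
```

```text
now [ 0.5549 -0.1681  0.0367] yaw 2.63 tilt [ 1.e-04 -3.e-04 -1.e+00] F [-4.6 -0.7  2.7] t 10.6 w 0.0003 q [-0.35  0.47  0.71  1.8  -0.35  1.01  0.54]
 ->  [ 0.03 -0.24  0.17] turn 0.1
scene -0.028 46 lx range [-0.0424  0.0523] z 0.0678
wrist -0.028 1059 lx range [0.0167 0.0546] z 0.067
wrist 0.02 4122 lx range [-0.0435  0.0535] z 0.067
```

Request:
send_rows --pt "0 0.1 0 0 0" --pt "0 0.2 0 0 0" --pt "0 0.3 0 0 0" --pt "0 0.3 0 0 0"

```text
time: 11.1
ee_pos: [0.5553, -0.1682, 0.0363]
ee_rot: [-2.168, -2.268, 0.004]
force: [-15.6, 1.4, 10.7]
gripper_width: 0.0005
finger_force: 7.9
```

```bash
python3 lk.py
```

```text
now [ 0.5553 -0.1682  0.0363] yaw 2.58 tilt [ 0.0014 -0.0051 -1.    ] F [-15.6   1.4  10.7] t 11.1 w 0.0005 q [-0.35  0.47  0.71  1.79 -0.36  1.01  0.54]
 ->  [ 0.03 -0.28  0.13] turn 0.0
scene -0.028 41 lx range [-0.0457  0.0551] z 0.0679
wrist -0.028 1027 lx range [0.017  0.0552] z 0.0669
wrist 0.02 4149 lx range [-0.0433  0.0538] z 0.067
```

It's home: the push met 15.6 N with no further motion, and the top dropped to about 0.067–0.068. I'll back off, lift, and go over the upper half with the fingers open.

Request:
send_rows --pt "0 -1.5 0 0 0" --pt "0 -3 0 0 0" --pt "0 -3 -4 0 0" --pt "0 -3 -8 0 0" --pt "0 -3 -12 0 8.7" --pt "0 -3 -12 0 8.7" --pt "0 -3 -12 0 8.7"

```text
time: 11.9
ee_pos: [0.5293, -0.169, 0.1575]
ee_rot: [2.168, 2.271, 0.004]
force: [-1.9, -0.5, -0.3]
gripper_width: 0.0168
finger_force: 0.0
```

```bash
python3 -c "
from h import *
go(.536,-.348,.14,20.8)"
```

```text
now [ 0.5293 -0.169   0.1575] yaw 2.67 tilt [ 2.0e-04  3.3e-03 -1.0e+00] F [-1.9 -0.5 -0.3] t 11.9 w 0.0168 q [-0.45  0.26  0.8   1.75 -0.2   1.21  0.44]
 ->  [-17.91  -0.17   1.75] turn -18.1
```

Request:
send_rows --pt "-4 -0.2 0 -8 8.7" --pt "-8 -0.2 0 -16 8.7" --pt "-12 -0.2 0 -18.1 8.7" --pt "-16 -0.2 0 -18.1 8.7" --pt "-17.9 -0.2 2 -18.1 8.7" --pt "-17.9 -0.2 4 -18.1 8.7" --pt "-17.9 -0.2 5 -18.1 8.7" --pt "-17.9 -0.2 5 -18.1 8.7"

```text
time: 12.7
ee_pos: [0.5335, -0.3469, 0.1042]
ee_rot: [-1.783, -2.582, 0.001]
force: [0.5, 0.4, -0.4]
gripper_width: 0.0804
finger_force: 0.0
```

```bash
cat > up.py <<'E'
from h import *
go(.536,-.348,.03,20.8)
c=grab("wrist"); X=cloud(c); P=X[c["range_z"]>0]
o=ctrl.observe(); p=o["ee_pos"]
for nm,lo,hi in(("handle",.044,.054),("plate",.014,.022)):
    m=(P[:,2]>lo)&(P[:,2]<hi)&(np.hypot(P[:,0]-.536,P[:,1]+.348)<.075)
    if m.sum()>20:
        r=cv2.minAreaRect((P[m][:,:2]*1000).astype(np.float32)); print(nm,m.sum(),np.round(r[0],1),np.round(r[1],1),round(r[2],1))
a=np.radians(20.8); d=P[:,:2]-p[:2]; ly=d@[np.cos(a),np.sin(a)]; lx=d@[np.sin(a),-np.cos(a)]
for s in(1,-1):
    m=(abs(lx)<.0125)&(s*ly>.036)&(s*ly<.07)&(P[:,2]>.03)&(P[:,2]<p[2]+.1)
    if m.sum(): print("finger",s,m.sum(),np.percentile(P[m][:,2],[0,1,3,10,50]).round(4),np.percentile(ly[m],[1,99]).round(4))
save(c,"u1.png",None,1.3)
E
python3 up.py
```

```text
now [ 0.5335 -0.3469  0.1042] yaw 20.76 tilt [ 0.0029 -0.0025 -1.    ] F [ 0.5  0.4 -0.4] t 12.7 w 0.0804 q [-0.04  0.52  0.74  1.58 -0.37  1.19  1.14]
 ->  [-0.21  0.22  7.42] turn -0.0
handle 2968 [ 538.  -346.3] [60.2 21.7] 20.5
plate 6915 [ 538.2 -347.2] [100.7  61. ] 20.7
finger 1 3195 [0.1172 0.1188 0.1206 0.1268 0.1625] [0.0407 0.0518]
finger -1 3890 [0.1167 0.1191 0.121  0.1284 0.1673] [-0.0496 -0.039 ]
```

View pics/u1.png

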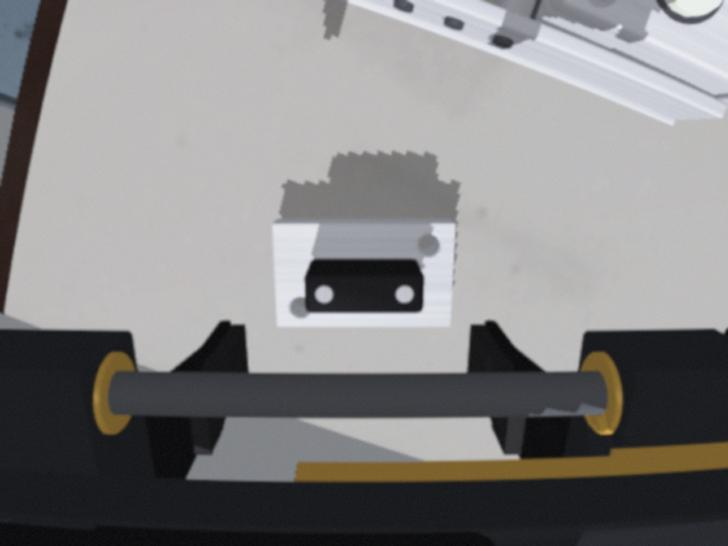

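The wrist view shows the upper half square between the fingers: handle at (365,285), holes at (428,243) and (300,307). The tips again sit 14 mm above the reported TCP, so I'll use tip z = TCP z + 0.014.

```bash
python3 -c "
from h import *
go(.537,-.347,.012,20.7)"
```

```text
now [ 0.5342 -0.3472  0.1058] yaw 20.79 tilt [ 0.0015 -0.001  -1.    ] F [ 0.1 -0.3 -0.2] t 12.75 w 0.0827 q [-0.04  0.52  0.74  1.58 -0.37  1.19  1.14]
 ->  [-0.09  0.28  9.38] turn 0.1
```

Request:
send_rows --pt "0 0.25 2 0 8.7" --pt "0 0.25 4 0 8.7" --pt "0 0.25 6 0 8.7" --pt "0 0.25 8 0 8.7" --pt "0 0.25 9 0 8.7" --pt "0 0.25 9.4 0 8.7" --pt "0 0.25 9.4 0 8.7"

```text
time: 13.45
ee_pos: [0.537, -0.3472, 0.0132]
ee_rot: [1.785, 2.585, 0.0]
force: [-0.1, 0.3, 0.1]
gripper_width: 0.0871
finger_force: 0.0
```

```bash
python3 up.py; python3 -c "
from h import *
go(.537,-.347,.012,20.7)"
```

```text
now [ 0.537  -0.3472  0.0132] yaw 20.76 tilt [-3.e-04  4.e-04 -1.e+00] F [-0.1  0.3  0.1] t 13.45 w 0.0871 q [-0.    0.62  0.68  1.65 -0.44  1.03  1.18]
 ->  [-0.04 -0.12 -1.68] turn -0.0
handle 4478 [ 536.1 -341.3] [107.1  12.5] 21.0
plate 10640 [ 535.7 -339.5] [100.8  45.6] 20.7
finger 1 3225 [0.03   0.0308 0.0327 0.0385 0.0741] [0.0444 0.0553]
finger -1 3934 [0.03   0.0309 0.0329 0.0398 0.0764] [-0.0525 -0.0419]
now [ 0.5372 -0.3475  0.0136] yaw 20.75 tilt [-8.e-04  9.e-04 -1.e+00] F [ 0.7 -0.7 -0.3] t 13.5 w 0.0872 q [-0.    0.62  0.68  1.65 -0.44  1.03  1.18]
 ->  [0.05 0.   0.16] turn 0.0
```

Close on the handle, then lift.

Request:
send_rows --pt "0 0 0 0 5" --pt "0 0 0 0 5" --pt "0 0 0 0 5" --pt "0 0 0 0 5" --pt "0 0 0 0 5" --pt "0 0 0 0 5"

```text
time: 14.1
ee_pos: [0.5367, -0.3474, 0.0129]
ee_rot: [1.785, 2.585, 0.0]
force: [-0.1, -0.2, 1.7]
gripper_width: 0.0598
finger_force: 30.0
```

Request:
send_rows --pt "0 0 -1 0 5" --pt "0 0 -3 0 5" --pt "0 0 -6 0 5" --pt "0 0 -9 0 5" --pt "0 0 -12 0 5" --pt "0 0 -14 0 5" --pt "0 0 -14 0 5" --pt "0 0 -14 0 5"

```text
time: 14.9
ee_pos: [0.5365, -0.3471, 0.1523]
ee_rot: [-1.785, -2.585, -0.0]
force: [-0.3, 0.7, -3.0]
gripper_width: 0.0599
finger_force: 30.0
```

```bash
cat > rel.py <<'E'
from h import *
from scipy.spatial.transform import Rotation as Ro
# lower half from top/wrist; plate pose in tool frame
go(.61,-.165,.15,2.55)
c=grab("wrist"); X=cloud(c); o=ctrl.observe(); p=o["ee_pos"]; R=Ro.from_rotvec(o["ee_rot"]).as_matrix()
P=X[c["range_z"]>0]; T=(P-p)@R   # tool frame
for z0 in np.arange(-.01,.06,.004):
    m=(abs(T[:,0])<.045)&(abs(T[:,1])<.06)&(T[:,2]>z0)&(T[:,2]<z0+.004)
    if m.sum()>150: print(round(z0*1000),m.sum(),"x",(np.percentile(T[m][:,0],[1,99])*1000).round(1),"y",(np.percentile(T[m][:,1],[1,99])*1000).round(1))
E
python3 rel.py
```

```text
now [ 0.5365 -0.3471  0.1523] yaw 20.74 tilt [ 4.e-04  1.e-04 -1.e+00] F [-0.3  0.7 -3. ] t 14.9 w 0.0599 q [-0.06  0.48  0.76  1.53 -0.34  1.27  1.11]
 ->  [14.43 13.33  0.24] turn 18.2
-10 486 x [ 2.7 29.6] y [-46.2  49.9]
-6 8774 x [-0.5 29.7] y [-47.9  50.9]
-2 483 x [11.6 29.9] y [-47.2  50. ]
2 451 x [11.4 29.9] y [-47.2  50.5]
6 403 x [11.4 29.9] y [-46.8  50.7]
10 373 x [11.4 29.8] y [-46.9  50.7]
```

Request:
send_rows --pt "2 3 -0.8 6 5" --pt "4 6 -0.8 12 5" --pt "6 9 -0.8 18.1 5" --pt "7.3 10.9 -0.8 18.1 5" --pt "7.3 10.9 -0.8 18.1 5" --pt "7.3 10.9 -0.8 18.1 5" --pt "7.3 10.9 -0.8 18.1 5"

```text
time: 15.65
ee_pos: [0.6115, -0.2417, 0.16]
ee_rot: [-2.171, -2.269, 0.002]
force: [-0.6, 0.6, -2.7]
gripper_width: 0.0598
finger_force: 30.0
```

```bash
cat > dow.py <<'E'
from h import *
from scipy.spatial.transform import Rotation as Ro
import sys
go(.613,-.165,.15,2.6)
o=ctrl.observe(); p=o["ee_pos"]; R=Ro.from_rotvec(o["ee_rot"]).as_matrix()
c=grab("wrist"); X=cloud(c); ok=c["range_z"]>0
W=np.where(ok[...,None],X,9); near=(np.hypot(W[...,0]-.613,W[...,1]+.165)<.075)
def rep(nm,m):
    P=W[m]; T=(P-p)@R
    if nm=="top":
        r=cv2.minAreaRect((P[:,:2]*1000).astype(np.float32)); print(nm,len(P),"world",np.round(r[0],1),np.round(r[1],1),round(r[2],2),"z",np.median(P[:,2]).round(4))
        q=T; r=cv2.minAreaRect((q[:,:2]*1000).astype(np.float32)); print("  tool",np.round(r[0],1),np.round(r[1],1),round(r[2],2))
    else:
        (x,y),rad=cv2.minEnclosingCircle((T[:,:2]*1000).astype(np.float32)); print(nm,len(P),"tool",round(x,1),round(y,1),"r",round(rad,1),"z",np.median(P[:,2]).round(4))
rep("top",near&(W[...,2]>.063)&(W[...,2]<.070))
pad=near&(W[...,2]>.0715)&(W[...,2]<.077); pad=cv2.morphologyEx(pad.astype(np.uint8),cv2.MORPH_OPEN,np.ones((9,9)))>0
if pad.any(): rep("pad",pad)
t=(near&(W[...,2]>.087)&(W[...,2]<.096)).astype(np.uint8)
n,l,s,_=cv2.connectedComponentsWithStats(t)
for i in range(1,n):
    if s[i,4]>15: rep("dowel top",l==i)
save(c,sys.argv[1],None,1.3)
E
python3 dow.py v1.png; python3 rel.py
```

```text
now [ 0.6115 -0.2417  0.16  ] yaw 2.54 tilt [-2.0e-04 -1.5e-03 -1.0e+00] F [-0.6  0.6 -2.7] t 15.65 w 0.0598 q [-0.25  0.53  0.8   1.46 -0.38  1.31  0.62]
 ->  [7.66 0.49 0.99] turn -0.1
top 10640 world [ 615.7 -163.4] [100.8  60.2] 2.4 z 0.0669
  tool [78.1  7.8] [ 60.2 100.8] 0.14
pad 740 tool 76.2 11.0 r 13.0 z 0.073
dowel top 133 tool 96.5 43.2 r 4.5 z 0.0892
dowel top 113 tool 60.3 -28.0 r 4.3 z 0.0895
now [ 0.6116 -0.2419  0.1603] yaw 2.52 tilt [-2.e-04 -1.e-03 -1.e+00] F [-0.2 -0.3 -2.9] t 15.7 w 0.0601 q [-0.25  0.53  0.8   1.46 -0.38  1.31  0.62]
 ->  [7.69 0.18 1.02] turn -0.0
-10 296 x [10.7 11.7] y [-27.3  29.1]
-6 8918 x [ 0.4 30.4] y [-48.3  50.4]
-2 503 x [11.7 30.7] y [-47.9  49.8]
2 464 x [12.2 30.7] y [-47.6  50. ]
6 435 x [12.3 30.6] y [-47.3  50. ]
10 394 x [12.3 30.6] y [-48.  50.]
```

View pics/v1.png

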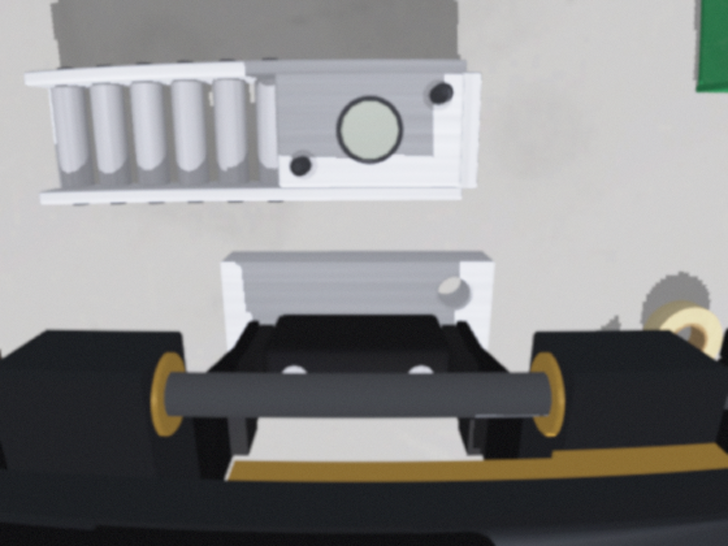

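The wrist view shows the lower half home against the stop, with dowels at (441,92) and (300,165). The held plate's front-left hole is at (453,291). I'll measure that hole in the tool frame with the same camera, so the bias cancels.

Run:
```python
from h import *
from scipy.spatial.transform import Rotation as Ro
o=ctrl.observe(); p=o["ee_pos"]; R=Ro.from_rotvec(o["ee_rot"]).as_matrix()
c=grab("wrist"); X=cloud(c); T=(X-p)@R
m=(abs(T[...,0]-18)<1e9)&(abs(T[...,2]+.0045)<.0025)&(c["range_z"]>0)
sub=m[205:245,325:375]; hole=(~sub).astype(np.uint8)
n,l,s,ce=cv2.connectedComponentsWithStats(hole)
for i in range(1,n):
    if s[i,4]>80:
        cs,_=cv2.findContours((l==i).astype(np.uint8),0,1); q=cs[0][:,0]+[325,205]
        zt=np.median(X[m][:,2])
        t=(onplane(c,q[:,0],q[:,1],zt)-p)@R*1000
        r=cv2.minAreaRect(t[:,:2].astype(np.float32)); print(s[i],"plane",zt.round(4),"hole tool",np.round(r[0],2),np.round(r[1],2))
# plate edges, with plane z
q=T[m]*1000; k=(abs(q[:,0])<45)&(abs(q[:,1])<60)&(q[:,0]>5)
print("plate y",q[k][:,1].min().round(2),q[k][:,1].max().round(2),"x max",q[k][:,0].max().round(2),"z med",np.median(q[k][:,2]).round(2))
k2=k&(q[:,0]<26)&(q[:,0]>22); print(np.percentile(q[k2][:,1],[0,100]).round(2))
go(.613,-.165,.16,2.55)
```

```text
[ 12   9  24  22 421] plane 0.1645 hole tool [18.86 36.84] [11.18 10.75]
plate y -49.13 51.49 x max 30.82 z med -4.03
[-48.99  51.49]
now [ 0.612  -0.2416  0.1606] yaw 2.53 tilt [-1.e-04 -3.e-04 -1.e+00] F [ 0.5 -0.7 -2.2] t 15.8 w 0.0595 q [-0.25  0.53  0.8   1.46 -0.38  1.31  0.62]
 ->  [7.65 0.44 0.06] turn -0.0
```

Request:
send_rows --pt "2 0.2 0 0 5" --pt "4 0.4 0 0 5" --pt "6 0.6 0 0 5" --pt "7.7 0.6 0 0 5" --pt "7.7 0.6 2 0 5" --pt "7.7 0.6 4 0 5" --pt "7.7 0.6 5 0 5" --pt "7.7 0.6 5 0 5" --pt "7.7 0.6 5 0 5"

```text
time: 16.7
ee_pos: [0.6153, -0.1639, 0.1114]
ee_rot: [2.17, 2.271, 0.0]
force: [0.8, -0.8, -2.4]
gripper_width: 0.0593
finger_force: 30.0
```

```bash
cat > al.py <<'E'
from h import *
from scipy.spatial.transform import Rotation as Ro
go(.6149,-.1640,.1105,2.5)
o=ctrl.observe(); p=o["ee_pos"]; R=Ro.from_rotvec(o["ee_rot"]).as_matrix()
c=grab("wrist"); X=cloud(c); T=(X-p)@R*1000; ok=c["range_z"]>0
m=ok&(abs(T[...,0])<45)&(abs(T[...,1])<60)&(abs(T[...,2]+4)<3)&(T[...,0]>15)
q=T[m]; print("plate y",np.percentile(q[:,1],[.5,99.5]).round(1),"x max",np.percentile(q[:,0],99.5).round(1))
m=ok&(abs(X[...,2]-.067)<.003)&(abs(T[...,0])<60)&(abs(T[...,1])<70)
q=T[m]; print("lower n",m.sum(),"y",np.percentile(q[:,1],[.5,99.5]).round(1),"x",np.percentile(q[:,0],[.5,99.5]).round(1)) if m.sum()>30 else print("lower hidden",m.sum())
save(c,"al.png",(130,120,430,300),2.6)
E
python3 al.py
```

```text
now [ 0.6153 -0.1639  0.1114] yaw 2.59 tilt [-2.e-04  5.e-04 -1.e+00] F [ 0.8 -0.8 -2.4] t 16.7 w 0.0593 q [-0.38  0.52  0.78  1.58 -0.38  1.2   0.51]
 ->  [-0.01 -0.04  0.09] turn 0.1
plate y [-48.2  51. ] x max 30.6
lower n 2117 y [-48.8  49.6] x [ 3.5 30.4]
```

View pics/al.png

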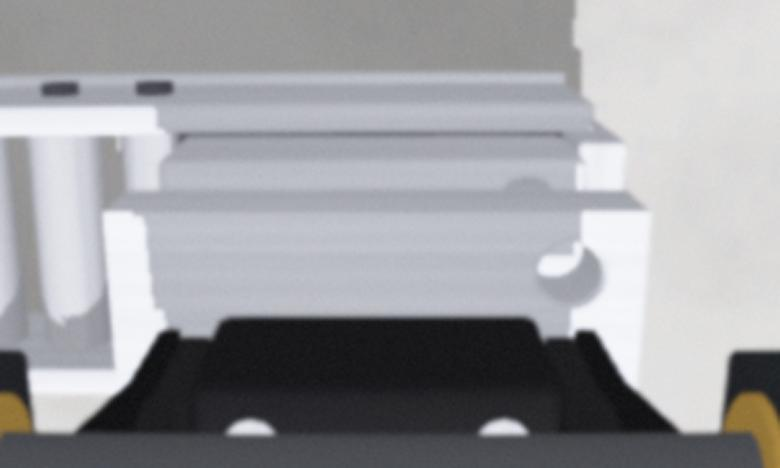

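This is the last picture I can view. It shows the plate lying square over the lower half, with the hole at (570,272) above the dowel. The edges agree to about 1 mm, which is inside the taper's capture range, so I'll descend slowly.

Request:
send_rows --pt "0 -0.04 0.3 0 5" --pt "0 -0.04 0.6 0 5" --pt "0 -0.04 0.8 0 5" --pt "0 -0.04 1 0 5" --pt "0 -0.04 1.2 0 5" --pt "0 -0.04 1.2 0 5"

```text
time: 17.35
ee_pos: [0.6146, -0.1632, 0.0984]
ee_rot: [-2.169, -2.272, 0.0]
force: [0.1, 0.4, -3.5]
gripper_width: 0.0599
finger_force: 30.0
```

```bash
python3 al.py
```

```text
now [ 0.6146 -0.1632  0.0984] yaw 2.64 tilt [ 2.e-04 -5.e-04 -1.e+00] F [ 0.1  0.4 -3.5] t 17.35 w 0.0599 q [-0.38  0.53  0.77  1.59 -0.39  1.18  0.52]
 ->  [-0.08  0.02 -1.21] turn 0.1
plate y [-48.3  50.9] x max 30.6
lower n 1121 y [-47.8  49.9] x [ 9.4 29.8]
```

Request:
send_rows --pt "0 0 0.2 0 5" --pt "0 0 0.4 0 5" --pt "0 0 0.6 0 5" --pt "0 0 0.8 0 5" --pt "0 0 0.8 0 5"

```text
time: 17.9
ee_pos: [0.6146, -0.1632, 0.0903]
ee_rot: [-2.169, -2.272, 0.0]
force: [0.1, 0.5, -3.0]
gripper_width: 0.0598
finger_force: 30.0
```

```bash
python3 al.py
```

```text
now [ 0.6146 -0.1632  0.0903] yaw 2.63 tilt [ 2.e-04 -5.e-04 -1.e+00] F [ 0.1  0.5 -3. ] t 17.9 w 0.0598 q [-0.38  0.54  0.76  1.6  -0.4   1.16  0.52]
 ->  [-0.08  0.03 -2.02] turn 0.1
plate y [-48.3  50.9] x max 30.6
lower n 585 y [-47.3  49.7] x [27.2 29.9]
```

The dowels are in, with no side force. Next is pressing through the ejector.

Request:
send_rows --pt "0 0 0.2 0 5" --pt "0 0 0.4 0 5" --pt "0 0 0.6 0 5" --pt "0 0 0.8 0 5" --pt "0 0 0.8 0 5"

```text
time: 18.45
ee_pos: [0.6149, -0.1633, 0.0829]
ee_rot: [2.17, 2.272, 0.0]
force: [-1.5, 1.3, 4.9]
gripper_width: 0.0597
finger_force: 30.0
```

```bash
python3 al.py
```

```text
now [ 0.6149 -0.1633  0.0829] yaw 2.63 tilt [ 1.e-04  3.e-04 -1.e+00] F [-1.5  1.3  4.9] t 18.45 w 0.0597 q [-0.37  0.55  0.76  1.61 -0.4   1.15  0.53]
 ->  [-0.07 -0.   -2.76] turn 0.1
plate y [-48.3  50.8] x max 30.7
lower n 291 y [-47.7  50.2] x [18.  30.6]
```

Request:
send_rows --pt "0 0 0.1 0 5" --pt "0 0 0.2 0 5" --pt "0 0 0.3 0 5" --pt "0 0 0.3 0 5"

```text
time: 18.9
ee_pos: [0.6149, -0.1633, 0.0809]
ee_rot: [-2.17, -2.272, -0.001]
force: [-5.7, 2.2, 12.5]
gripper_width: 0.0599
finger_force: 30.0
```

```bash
python3 al.py
```

```text
now [ 0.6149 -0.1633  0.0809] yaw 2.63 tilt [ 6.e-04  6.e-04 -1.e+00] F [-5.7  2.2 12.5] t 18.9 w 0.0599 q [-0.37  0.55  0.76  1.61 -0.41  1.15  0.53]
 ->  [-0.06 -0.   -2.96] turn 0.1
plate y [-48.5  50.9] x max 30.6
lower n 344 y [-48.2  50.6] x [17.7 30.7]
```

Request:
send_rows --pt "0 -0.04 0.1 0 5" --pt "0 -0.04 0.2 0 5" --pt "0 -0.04 0.2 0 5" --pt "0 -0.04 0.2 0 5"

```text
time: 19.35
ee_pos: [0.6149, -0.1633, 0.0807]
ee_rot: [2.169, 2.272, 0.003]
force: [-11.3, 5.3, 30.1]
gripper_width: 0.0598
finger_force: 30.0
```

```bash
python3 al.py
cat > chk.py <<'E'
from h import *
for n in("wrist","scene"):
    c=grab(n); X=cloud(c); ok=c["range_z"]>0
    d=X[...,:2]-[.6149,-.1633]; a=np.radians(2.6); lx=d@[np.cos(a),np.sin(a)]; ly=d@[-np.sin(a),np.cos(a)]
    for s,(y0,y1) in(("L",(.014,.028)),("R",(-.028,-.014))):
        for x0 in(-.046,-.02,.02,.044):
            m=ok&(ly>y0)&(ly<y1)&(abs(lx-x0)<.005)&(X[...,2]>.06)&(X[...,2]<.1)
            if m.sum()>5: print(n,s,x0,m.sum(),np.median(X[m][:,2]).round(4))
E
python3 chk.py
```

```text
now [ 0.6149 -0.1633  0.0807] yaw 2.64 tilt [ 0.0013  0.0018 -1.    ] F [-11.3   5.3  30.1] t 19.35 w 0.0598 q [-0.37  0.55  0.76  1.61 -0.41  1.14  0.53]
 ->  [-0.06  0.   -2.98] turn 0.1
plate y [-48.3  50.9] x max 30.7
lower n 349 y [-47.6  50.9] x [18.1 30.7]
wrist L -0.046 442 0.085
wrist L -0.02 580 0.085
wrist L 0.02 580 0.085
wrist L 0.044 553 0.0849
scene L -0.046 51 0.0773
scene R -0.046 60 0.0815
scene R -0.02 10 0.0849
scene R 0.02 12 0.086
scene R 0.044 15 0.0864
```

It has stopped: z is unchanged while the force rose to 30 N. The plate top sits 18 mm above the lower half's top, so the halves are closed. I'll ease the press a little, confirm and hand in.

Request:
send_rows --pt "0 -0.03 -0.08 0 5" --pt "0 -0.03 -0.08 0 5" --pt "0 -0.03 -0.08 0 5" --pt "0 -0.03 -0.08 0 5" --pt "0 -0.03 -0.08 0 5"

```text
time: 20.0
ee_pos: [0.6149, -0.1634, 0.0808]
ee_rot: [2.169, 2.271, 0.003]
force: [-6.5, 3.2, 19.6]
gripper_width: 0.0594
finger_force: 30.0
```

```bash
python3 al.py; python3 chk.py | grep wrist
python3 - <<'E'
from h import *
c=grab("scene"); X=cloud(c)
m=(X[...,2]>.055)&(X[...,2]<.08)&(abs(X[...,0]-.64)<.15)&(X[...,1]>-.11)&(X[...,1]<0)
im=c["image"].astype(int); b=m&(im[...,2]>im[...,0]+40); print("jar cap",X[b].mean(0).round(3))
E
```

```text
now [ 0.6149 -0.1634  0.0808] yaw 2.65 tilt [ 6.0e-04  2.2e-03 -1.0e+00] F [-6.5  3.2 19.6] t 20.0 w 0.0594 q [-0.37  0.55  0.76  1.61 -0.41  1.14  0.53]
 ->  [-0.06 -0.   -2.97] turn 0.1
plate y [-48.3  50.9] x max 30.7
lower n 346 y [-48.1  50.8] x [18.2 30.7]
wrist L -0.046 444 0.0849
wrist L -0.02 580 0.085
wrist L 0.02 581 0.085
wrist L 0.044 553 0.0849
jar cap [ 0.633 -0.059  0.069]
```

```bash
python3 -c "
from cell import ctrl
print(ctrl.finish_job())"
```

```text
the job is handed in; nothing more can be done
None
```

The job is handed in at 20 s: the lower half is home against the stop, and the upper half is on both dowels, held shut at about 20 N. The first push passed over the block, moving it about 3 mm, because the fingertips sat higher than the reported tool height. The jar ended where it started. I kept the arm clear of the beaker but took no final measurement of it.

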